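# Switch on the counter and ring the bell

## Task

Open the counter for the day: on the white switch box press the yellow button fully down so that it stays down (lights), then the green one likewise (till power), and only then press down the knob of the counter bell to ring it and let it come up again. Leave the red button up; do not lift or shove the bell, and leave everything else standing where it is.

Things in the scene. Friction and masses are not known exactly. Their poses are not given: they have to be found in the camera images.
- switch_box: low white switch box with an aluminium top, fixed to the counter, 90 x 230 x 26 mm, origin at the centre of its underside; its long side is its y axis. Three black 52 x 52 mm switch modules sit on it in a row along y, 66 mm between centres, in any order of colour.
- yellow_button (a joint): yellow round push button, 34 mm across with a flat top; 0 = up, 0.007 m = fully down. It moves straight down against about 3 N, ends at a rigid stop, and stays where it is left (latches down). Counter lights.
- green_button (a joint): green round push button, 34 mm across with a flat top; 0 = up, 0.007 m = fully down. It moves straight down against about 3 N, ends at a rigid stop, and stays where it is left (latches down). Till power.
- red_button (a joint): red round push button, 34 mm across with a flat top; 0 = up, 0.007 m = fully down. It moves straight down against about 3 N, ends at a rigid stop, and stays where it is left (latches down). Alarm: must stay up.
- yellow_top (a point): centre of the top face of the yellow button, moves with it; 52 mm above the counter when up, 45 mm when fully down. The steel collar round the button is 36 mm above the counter.
- green_top (a point): centre of the top face of the green button, moves with it; 52 mm above the counter when up, 45 mm when fully down. The steel collar round the button is 36 mm above the counter.
- red_top (a point): centre of the top face of the red button, moves with it; 52 mm above the counter when up, 45 mm when fully down. The steel collar round the button is 36 mm above the counter.
- counter_bell: loose silver counter bell with a black foot, 84 mm across, 50 mm high, about 0.2 kg; origin at the centre of its underside
- counter_bell_button (a joint): knob on top of the bell: 0 = up, 0.004 m = fully down at a rigid stop; it rings once the knob is half down (2 mm). It runs straight down against a spring of 2 N per mm (4 N half down, 8 N fully down), which lifts it again.
- bell_top (a point): centre of the top of the bell's knob, 15 mm across, 50 mm above the counter; the silver dome round it is 40 mm high
- letter_block1: loose red toy block with stars, 31 x 31 x 30 mm, bystander beside the bell; origin at the centre of its underside
- letter_block2: loose yellow toy block with stars, 31 x 31 x 30 mm, bystander behind the switch box; origin at the centre of its underside
- toy_cup1: loose pink toy cup, 44 x 53 x 28 mm, bystander beside the bell; origin at the centre of its underside
- glue_stick: loose magenta and yellow glue stick standing upright, 27 mm across, 88 mm high, bystander behind the bell; origin at the centre of its underside
- date_stamp: loose black and red stamp standing upright, 30 x 48 x 57 mm, bystander in front of the switch box; origin at the centre of its underside
Mind the look-alikes: they are no part of the job. Leave any orange look-alike of the counter_bell alone.

How it is judged:
On the way, in this order (a step that is already met when the one before it is completed fails the run):
1. the yellow button is pressed down (value of joint yellow_button above 0.005 m), for 0.1 s.
2. then the green button is pressed down (value of joint each of yellow_button, green_button above 0.005 m), for 0.1 s.
3. then the bell's knob is pressed down (all of step 2 and value of joint counter_bell_button above 0.002 m), for 0.02 s.
At the end, for the whole second after the job is handed in: yellow and green buttons at least 5 mm down of 7, red less than 2 mm down, bell knob up again (less than 1.5 mm down), bell upright, at rest and within 20 mm of where it stood (all of step 2 and value of joint red_button below 0.002 m and value of joint counter_bell_button below 0.0015 m and distance of counter_bell from where it was at the start of the episode below 0.02 m and angle between counter_bell's own z axis and vertical below 0.1 rad and linear speed of counter_bell below 0.02 m/s); the robot touches nothing.
It fails at once if the green button is pressed before the yellow one is down (value of joint green_button above 0.003 m and value of joint yellow_button below 0.0045 m).
It fails at once if the bell is rung before the green button is down (value of joint counter_bell_button above 0.0015 m and value of joint green_button below 0.0045 m).
It fails at once if the red button is pressed (value of joint red_button above 0.002 m).
It fails at once if the bell is lifted or shoved more than 20 mm (height (world z) of counter_bell above 0.008 m or distance of counter_bell from where it was at the start of the episode above 0.02 m).
It fails at once if a star block, the toy cup, the glue stick or the stamp is shifted more than 20 mm or tipped ((distance of letter_block1 from where it was at the start of the episode above 0.02 m or angle between letter_block1's own z axis and vertical above 0.3 rad) or (distance of letter_block2 from where it was at the start of the episode above 0.02 m or angle between letter_block2's own z axis and vertical above 0.3 rad) or (distance of toy_cup1 from where it was at the start of the episode above 0.02 m or angle between toy_cup1's own z axis and vertical above 0.3 rad) or (distance of glue_stick from where it was at the start of the episode above 0.02 m or angle between glue_stick's own z axis and vertical above 0.3 rad) or (distance of date_stamp from where it was at the start of the episode above 0.02 m or angle between date_stamp's own z axis and vertical above 0.3 rad)).
It also fails if it takes over 45 s, if anything falls off the work surface, if the arm or the gripper's body presses on something with over 40 N, if the wrist force passes 120 N, or if a joint passes its speed limit or range.

## Robot

A 7-joint arm with a two-finger parallel gripper is mounted at the origin on a cart in front of the work surface, level with it; the furniture and walls round the work are solid. World frame = base frame: x ahead of the robot, y to its left, z up, the work surface at z = 0. Lengths are in m, angles in rad, forces in N, time in s.
With the tool pointing down it reaches from about 0.425 to 0.925 m from the base axis. Payload 6.8 kg.
Tool frame: the origin (TCP) lies on the mounting face of the last link; the fingertips stand 173 mm ahead of it and the grasp point (between the pads) lies 155 mm ahead of it; z points along the fingers, y is the line along which they close (so a half turn about z gives the same grasp; the last joint's range is limited). The gripper opens to 85 mm and grips with 20 to 120 N. Pads are 22 mm wide; open, the fingers measure 114 mm over their backs; the gripper's body (76 mm by 85 mm) begins 54 mm behind the grasp point. The pads swing forward as they close: fully open they stand 13 mm farther back than shut.
Start: joints at [-1.399, 0.477, 0.022, 1.555, -0.011, 1.109, -0.083], TCP at [0.186, 0.649, 0.405] pointing down, gripper open.
Joint ranges: [-2.96, 2.96], [-0.34, 2.1], [-1.41, 1.46], [0.24, 2.44], [-1.37, 4.51], [0.17, 1.92], [-2.96, 2.96]. Speed limits (rad/s): [2.39, 2.39, 3.14, 3.14, 3.14, 3.14, 3.14].

## Interface

Orientations are given as a unit quaternion [w, x, y, z].
In Python, from station import bot gives the robot as it stands. The module is installed in compiled form; this text tells all that it offers.
- The arm moves only by the shell command python3 -m pendant 'ROWS' [FORCE]. ROWS is JSON, a list of rows, each a list of 5 numbers: the finger opening in m, from 0 to 0.0854, then the shift along the tool's x, y, z in m, then the turn about the tool's z in degrees. In form: [[jaw, x, y, z, yaw], ...]. A call has 1 to 12 rows; each row shifts and turns the commanded pose from where the row before left it, along the tool's axes as they then stand; what a row does not reach is not made up. A row lasts 1/12 s, in which the tool goes at most 41.7 mm and 7.16 degrees, less where a joint would pass 70% of its speed; a pose out of reach is approached as far as the arm can. A call with a gripper value outside its range is refused whole. The fingers move at their own pace and stop on an object; FORCE is the grip in N (left out, the last holds). Time passes only in rows, so rows that do not move let the fingers close. It gives the time, the measured TCP pose, the force, the opening and the grip force at its end, in the units of the state.
- bot.get_obs(): the state, without advancing time (a new reading comes with each control period).
- bot.read_camera(name): name is "scene" or "top" or "wrist"; returns (picture, depth): 420x560x3 uint8, blue, green, red; 420x560 float32, m along the optical axis (not along the pixel's ray), 0 where there is no reading.
- bot.camera_model(name): a dict with "intrinsics" (3x3 intrinsics, pixels), "dist_coeffs" ([k1, k2, p1, p2, k3] as OpenCV has them; the pictures are not rectified), "R" (3x3) and "t" (3): a world point X has camera coordinates R X + t. Camera axes: x right, y down, z forward; pixel columns grow to the right and rows downward; lengths in m; the calibration is good to about 2 mm. A picture is of the moment at which its call begins: read the wrist's pose just before it. camera_model takes no time and is no camera call; for the wrist camera it gives the pose at the moment of the call.
- bot.hand_in(): hands the job in; it is judged then, once.
Trained networks look in the newest picture that a camera, given by its name, has taken for a name from the list of things; names that differ only in an ending like _2 or _b are one class to them, and where a whole thing is asked for, a point or a joint stands for the part that bears it (a point fixed in the world has none). Each returns a list of dicts, best first, with "score" (0 to 1); they miss things now and then, are a little off and sometimes report something else, mostly with a low value. They report only what shows in the picture. A call takes as long as a camera call. They do not tell look-alikes from the thing itself.
- bot.boxes_of(name, camera): "at" ([column, row] in pixels, amid what is visible of it).
- bot.trace(name, camera): "mask" (420x560 bool, what is visible of it) and "at" ([column, row] in pixels, amid what is visible of it).
- bot.pinpoint(name, camera): "at" ([column, row] in pixels: a listed point, or the origin of a listed thing).
The state is a dict: "t": time; "q": joint angles; "joint_vel": joint speeds; "joint_torque": joint torques, N m; "eef_pos": TCP position; "tool_rot": TCP orientation; "contact_force": force on the tool from outside, world axes, zero at the start; "torque": the same for the moment, N m; "gripper_width": opening from 0.0 (shut) to 1.0 (fully open); "grasp_force": force on a finger pad.
Only numpy, scipy, OpenCV 4.12 (cv2) and the standard library are available. Lean on these libraries where they do the work, as an engineer would, in place of code of your own. Each camera call takes 0.05 s, during which the arm holds its last target. There are 200 camera calls.

## Working session

There is one attempt and no reset: what is moved stays moved. The work goes in short steps, Python scripts to look and compute and a shell command to move; the robot and the scene stay as the last step left them, time stands still between calls to the robot, and variables do not carry over. Pictures are saved under pics/ and viewed, at most 10 in all, crops included, and the job is handed in when it is done.

```bash
mkdir -p pics; cat > h.py <<'E'
import numpy as np, cv2
from station import bot
from scipy.spatial.transform import Rotation
def world(cam, px, depth=None, z=None):
    m=bot.camera_model(cam); K=np.array(m["intrinsics"]);R=np.array(m["R"]);t=np.array(m["t"])
    u=cv2.undistortPoints(np.array([[px]],float),K,np.array(m["dist_coeffs"]))[0,0]
    ray=R.T@np.array([u[0],u[1],1]); o=-R.T@t
    s=depth if z is None else (z-o[2])/ray[2]
    return o+s*ray
def dep(d,px,r=2):
    c,w=int(round(px[0])),int(round(px[1])); p=d[max(0,w-r):w+r+1,max(0,c-r):c+r+1]; p=p[p>0]
    return np.median(p) if p.size else 0
E
python3 - <<'E'
from h import *
o=bot.get_obs(); print({k:np.round(o[k],3) for k in("t","q","eef_pos","tool_rot","gripper_width","contact_force")})
for cam in("top","scene"):
    im,d=bot.read_camera(cam); cv2.imwrite(f"pics/{cam}1.png",im)
    for n,z in(("yellow_top",.052),("green_top",.052),("red_top",.052),("bell_top",.05)):
        for r in bot.pinpoint(n,cam)[:3]:
            print(cam,n,round(r["score"],2),np.round(r["at"]),np.round(world(cam,r["at"],z=z),3),np.round(world(cam,r["at"],dep(d,r["at"])),3))
E
```

```text
{'t': np.float64(0.0), 'q': array([-1.399,  0.478,  0.022,  1.556, -0.011,  1.109, -0.083]), 'eef_pos': array([0.186, 0.648, 0.404]), 'tool_rot': array([-0.   ,  0.139,  0.99 , -0.001]), 'gripper_width': np.float64(1.001), 'contact_force': array([-0.332, -0.071,  0.239])}
top yellow_top 0.71 [332. 228.] [ 0.49  -0.118  0.052] [ 0.49  -0.118  0.051]
top green_top 0.75 [396. 227.] [ 0.496 -0.255  0.052] [ 0.496 -0.255  0.052]
top red_top 0.79 [366. 228.] [ 0.493 -0.191  0.052] [ 0.493 -0.191  0.051]
top bell_top 0.46 [179. 273.] [0.388 0.203 0.05 ] [0.388 0.205 0.04 ]
top bell_top 0.37 [187. 217.] [0.508 0.195 0.05 ] [0.509 0.195 0.047]
scene yellow_top 0.48 [300. 245.] [ 0.495 -0.12   0.052] [ 0.495 -0.12   0.052]
scene green_top 0.48 [332. 284.] [ 0.484 -0.261  0.052] [ 0.484 -0.261  0.052]
scene red_top 0.49 [316. 263.] [ 0.493 -0.191  0.052] [ 0.492 -0.191  0.052]
scene red_top 0.35 [269. 185.] [0.562 0.166 0.052] [0.596 0.232 0.012]
scene bell_top 0.6 [203. 195.] [0.375 0.202 0.05 ] [0.376 0.207 0.047]
scene bell_top 0.59 [247. 187.] [0.504 0.187 0.05 ] [0.506 0.192 0.047]
```

View pics/top1.png

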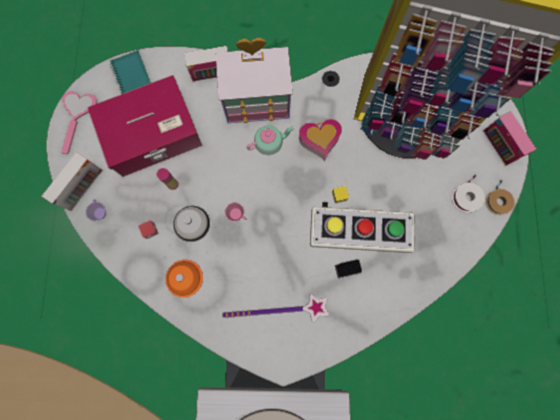

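View pics/scene1.png

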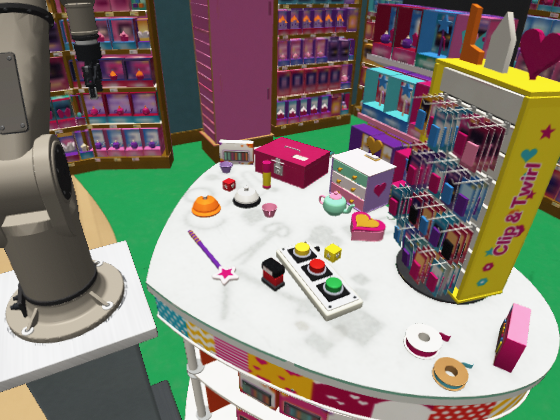

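The top view shows yellow at (334,227), red at (366,228) and green at (396,229). The silver bell is at (190,222), and the orange look-alike at (184,278) stays untouched. I'll shut the gripper, square the tool to the world axes and move toward the bell side.

```bash
python3 -m pendant '[[0,0,0,0,-5.4],[0,0,0,0,-5.3],[0,0,0,0,-5.3],[0,-0.02,-0.036,0,0],[0,-0.02,-0.036,0,0],[0,-0.02,-0.036,0,0],[0,-0.02,-0.036,0,0],[0,-0.02,-0.036,0,0],[0,-0.02,-0.036,0,0]]'
python3 -m pendant '[[0,-0.02,-0.036,0,0],[0,-0.02,-0.036,0,0],[0,-0.02,-0.036,0,0],[0,-0.02,-0.036,0,0],[0,-0.02,-0.036,0,0],[0,-0.02,-0.036,0,0],[0,0,0,0,0],[0,0,0,0,0],[0,0,0,0,0]]'
python3 - <<'E'
from h import *
o=bot.get_obs(); print({k:np.round(o[k],3) for k in("t","q","eef_pos","tool_rot","gripper_width")})
cam="wrist"
m=bot.camera_model(cam); print(-np.array(m["R"]).T@m["t"])
im,d=bot.read_camera(cam); cv2.imwrite(f"pics/w1.png",im)
for r in bot.pinpoint("bell_top",cam)[:3]:
    print(round(r["score"],2),np.round(r["at"]),np.round(world(cam,r["at"],z=.05),4),np.round(world(cam,r["at"],dep(d,r["at"])),4))
E
```

```text
t: 1.25
eef_pos: [0.307, 0.4308, 0.4049]
tool_rot: [0.0, 0.0, 1.0, 0.0]
contact_force: [1.1, 0.4, 0.3]
gripper_width: -0.002
grasp_force: 0.0
t: 2.0
eef_pos: [0.426, 0.217, 0.4049]
tool_rot: [0.0, 0.0, 1.0, 0.0]
contact_force: [-0.5, 0.1, 0.3]
gripper_width: 0.001
grasp_force: 0.0
{'t': np.float64(2.0), 'q': array([-0.759,  0.148,  0.176,  2.021, -0.032,  0.974,  1.002]), 'eef_pos': array([0.426, 0.217, 0.405]), 'tool_rot': array([0., 0., 1., 0.]), 'gripper_width': np.float64(0.001)}
[0.34843446 0.21713197 0.37333758]
0.65 [258. 254.] [0.5015 0.1974 0.05  ] [0.5021 0.1973 0.0488]
0.48 [262. 145.] [0.3804 0.2032 0.05  ] [0.3806 0.2031 0.0486]
```

```bash
python3 -m pendant '[[0,-0.003,-0.04,0,0],[0,-0.003,-0.04,0,0],[0,-0.003,-0.04,0,0],[0,-0.003,-0.04,0.01,0],[0,-0.003,-0.04,0.01,0],[0,-0.003,-0.04,0.01,0],[0,-0.003,-0.04,0.01,0],[0,-0.003,-0.04,0.01,0],[0,0,-0.04,0.01,0],[0,0,-0.04,0.01,0],[0,0,0,0,0],[0,0,0,0,0]]'
cat > look.py <<'E'
import sys
from h import *
o=bot.get_obs(); print({k:np.round(o[k],4) for k in("t","eef_pos","tool_rot")})
cam="wrist"
im,d=bot.read_camera(cam); cv2.imwrite(f"pics/{sys.argv[1]}.png",im)
for n in sys.argv[2:]:
  z=.05 if n[0]=='b' else .052
  for r in bot.pinpoint(n,cam)[:2]:
    w=world(cam,r["at"],z=z)
    print(n,round(r["score"],2),np.round(r["at"]),np.round(w,4),np.round(world(cam,r["at"],dep(d,r["at"])),4),"world delta",np.round(w-o["eef_pos"],4))
  for r in bot.trace(n,cam)[:2]:
    ys,xs=np.nonzero(r["mask"]); px=[(xs.min()+xs.max())/2,(ys.min()+ys.max())/2]
    print("  trace",round(r["score"],2),np.round(px),xs.size,np.round(world(cam,px,z=z),4))
E
python3 look.py w2 yellow_top green_top red_top
```

```text
t: 3.1
eef_pos: [0.4499, -0.1844, 0.3341]
tool_rot: [-0.001, 0.002, 1.0, -0.0]
contact_force: [-0.3, 0.8, 0.3]
gripper_width: 0.003
grasp_force: 0.0
{'t': np.float64(3.1), 'eef_pos': array([ 0.4499, -0.1844,  0.3341]), 'tool_rot': array([-7.0e-04,  1.7e-03,  1.0e+00, -2.0e-04])}
yellow_top 0.72 [342. 262.] [ 0.4993 -0.124   0.052 ] [ 0.4995 -0.124   0.0516] world delta [ 0.0495  0.0604 -0.2821]
  trace 0.91 [342. 256.] 1219 [ 0.4938 -0.1235  0.052 ]
green_top 0.9 [192. 255.] [ 0.4937 -0.255   0.052 ] [ 0.4937 -0.2551  0.0519] world delta [ 0.0438 -0.0706 -0.2821]
  trace 0.84 [196. 250.] 1222 [ 0.4895 -0.2513  0.052 ]
red_top 0.64 [271. 260.] [ 0.498  -0.1862  0.052 ] [ 0.4382 -0.1841  0.1723] world delta [ 0.0482 -0.0018 -0.2821]
  trace 0.76 [269. 248.] 650 [ 0.4862 -0.1886  0.052 ]
```

View pics/w2.png

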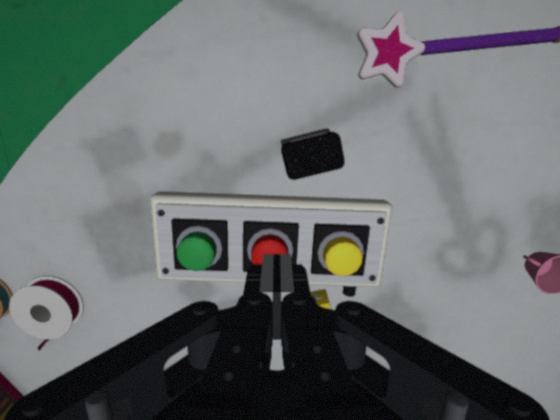

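The wrist view shows green at (196,251), red at (269,248) behind the fingertips, and yellow at (343,257). Green to yellow measures 131 mm against the expected 132. Next I'll go over yellow and come down.

```bash
python3 -m pendant '[[0,-0.023,0.03,0,0],[0,-0.023,0.031,0,0],[0,0,0,0.03,0],[0,0,0,0.03,0],[0,0,0,0.02,0],[0,0,0,0.006,0],[0,0,0,0,0],[0,0,0,0,0]]'; python3 look.py w3 yellow_top
```

```text
t: 4.12
eef_pos: [0.4963, -0.1223, 0.2494]
tool_rot: [0.0, 0.0, 1.0, -0.0]
contact_force: [-0.4, -0.6, 0.2]
gripper_width: 0.003
grasp_force: 0.0
{'t': np.float64(4.1167), 'eef_pos': array([ 0.4963, -0.1223,  0.2494]), 'tool_rot': array([ 3.e-04,  2.e-04,  1.e+00, -0.e+00])}
yellow_top 0.63 [272. 254.] [ 0.4985 -0.1254  0.052 ] [ 0.4849 -0.1249  0.0806] world delta [ 0.0022 -0.0031 -0.1974]
  trace 0.83 [272. 241.] 1911 [ 0.4905 -0.1256  0.052 ]
```

View pics/w3.png

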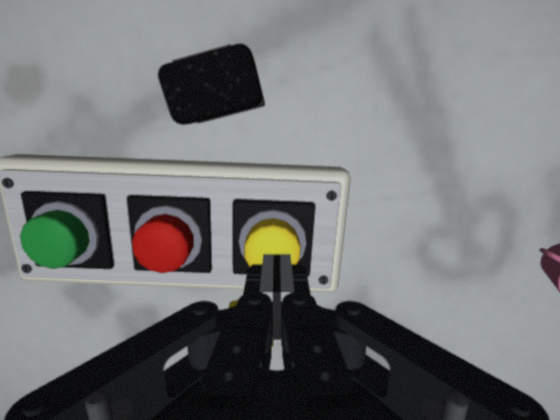

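The yellow disc is centred near (272,250) and the fingertip is at column 277, so I shift 3 mm in −y and press.

```bash
python3 -m pendant '[[0,0,-0.003,0.01,0],[0,0,0,0.01,0],[0,0,0,0.004,0],[0,0,0,0.003,0],[0,0,0,0.002,0],[0,0,0,0.002,0],[0,0,0,0,0],[0,0,0,0,0]]'
```

```text
t: 4.93
eef_pos: [0.4958, -0.1256, 0.2177]
tool_rot: [-0.0, 0.0, 1.0, 0.0]
contact_force: [-1.1, 0.1, 3.2]
gripper_width: -0.005
grasp_force: 1.9
```

```bash
python3 -m pendant '[[0,0,0,0.001,0],[0,0,0,0.001,0],[0,0,0,0,0]]'
```

```text
t: 5.18
eef_pos: [0.4958, -0.1257, 0.2165]
tool_rot: [-0.0, 0.001, 1.0, 0.0]
contact_force: [-3.8, 0.4, 14.8]
gripper_width: 0.002
grasp_force: 7.4
```

The force rose to 14.8 N, so yellow is at its stop. Next I lift and go to green, passing well above red.

```bash
python3 -m pendant '[[0,0,0,-0.03,0],[0,0,0,-0.01,0],[0,0.001,-0.033,0,0],[0,0.001,-0.033,0,0],[0,0.001,-0.033,0,0],[0,0,-0.031,0,0],[0,0,0,0,0],[0,0,0,0,0]]'; python3 look.py w4 green_top
```

```text
t: 5.85
eef_pos: [0.4923, -0.2574, 0.2556]
tool_rot: [0.0, 0.002, 1.0, -0.0]
contact_force: [-0.6, -0.4, 0.0]
gripper_width: 0.001
grasp_force: 0.0
{'t': np.float64(5.85), 'eef_pos': array([ 0.4923, -0.2574,  0.2556]), 'tool_rot': array([ 1.0e-04,  2.2e-03,  1.0e+00, -4.0e-04])}
green_top 0.68 [276. 247.] [ 0.4922 -0.2545  0.052 ] [ 0.4928 -0.2545  0.0506] world delta [-1.000e-04  2.900e-03 -2.036e-01]
  trace 0.61 [278. 238.] 2048 [ 0.4867 -0.2531  0.052 ]
```

View pics/w4.png

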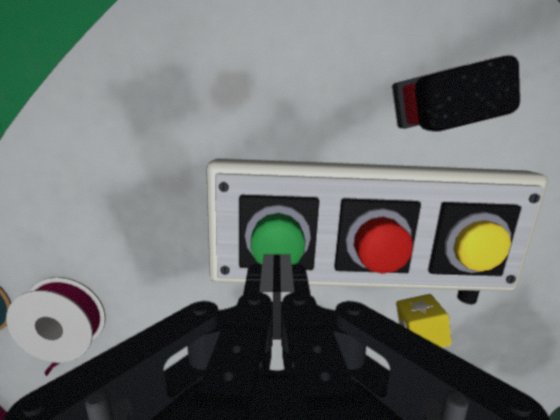

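Yellow sits lower than red now. Green's disc at (278,244) is centred on the fingertip column, so I press it.

```bash
python3 -m pendant '[[0,0,0.001,0.015,0],[0,0,0,0.011,0],[0,0,0,0.004,0],[0,0,0,0.003,0],[0,0,0,0.002,0],[0,0,0,0.002,0],[0,0,0,0.002,0],[0,0,0,0,0],[0,0,0,0,0]]'
```

```text
t: 6.75
eef_pos: [0.493, -0.2542, 0.2173]
tool_rot: [0.0, 0.0, 1.0, 0.0]
contact_force: [-2.0, 3.4, 7.0]
gripper_width: 0.003
grasp_force: 3.7
```

```bash
python3 -m pendant '[[0,0,0,0.001,0],[0,0,0,0,0]]'; python3 -m pendant '[[0,0,0,-0.03,0],[0,0,0,-0.04,0],[0,0,0.04,-0.01,0],[0,0,0.04,0,0],[0,0,0.04,0,0],[0,0,0.04,0,0],[0,0,0.04,0,0],[0,0,0.04,0,0],[0,0,0.04,0,0],[0,0,0.04,0,0],[0,0,0.04,0,0],[0,0,0.04,0,0]]'; python3 -m pendant '[[0,-0.009,0.04,0,0],[0,0,0.012,0,0],[0,0,0,0.03,0],[0,0,0,0.02,0],[0,0,0,0,0],[0,0,0,0,0]]'; python3 look.py w5 bell_top
```

```text
t: 6.92
eef_pos: [0.493, -0.2543, 0.2168]
tool_rot: [0.0, 0.0, 1.0, 0.0]
contact_force: [-3.1, 4.4, 12.5]
gripper_width: 0.002
grasp_force: 6.3
t: 7.92
eef_pos: [0.493, 0.1473, 0.2961]
tool_rot: [0.001, 0.001, 1.0, 0.0]
contact_force: [2.1, 0.3, -0.5]
gripper_width: -0.005
grasp_force: 0.0
t: 8.42
eef_pos: [0.502, 0.197, 0.2452]
tool_rot: [-0.001, 0.001, 1.0, -0.001]
contact_force: [0.9, -0.4, 0.1]
gripper_width: 0.003
grasp_force: 0.0
{'t': np.float64(8.4167), 'eef_pos': array([0.502 , 0.197 , 0.2452]), 'tool_rot': array([-8.e-04,  6.e-04,  1.e+00, -7.e-04])}
bell_top 0.9 [274. 252.] [0.5029 0.1957 0.05  ] [0.5024 0.1957 0.0509] world delta [ 0.0009 -0.0013 -0.1952]
bell_top 0.57 [287.  13.] [0.3822 0.2022 0.05  ] [0.3824 0.2022 0.0508] world delta [-0.1198  0.0052 -0.1952]
  trace 0.83 [270. 246.] 397 [0.4997 0.1939 0.05  ]
```

View pics/w5.png

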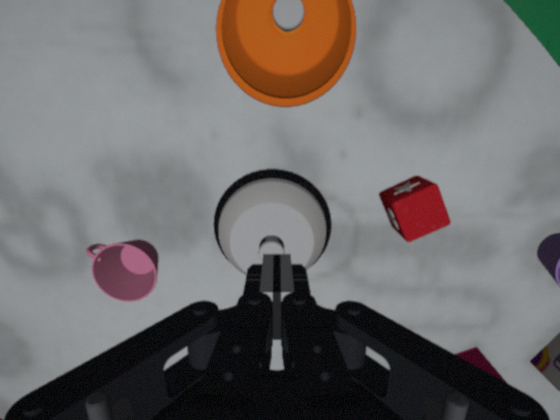

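The silver bell's knob is at (272,249), and the fingertips at column 277 need −2.5 mm in y. Before ringing I'll check the button heights by depth.

```bash
python3 - <<'E'
from h import *
im,d=bot.read_camera("top")
for n in("yellow_top","green_top","red_top"):
    r=bot.pinpoint(n,"top")[0]; print(n,r["at"],np.round(world("top",r["at"],dep(d,r["at"])),4))
E
python3 -m pendant '[[0,0,-0.0025,0.01,0],[0,0,0,0.008,0],[0,0,0,0.003,0],[0,0,0,0,0]]'
```

```text
yellow_top [329.4, 227.8] [ 0.4922 -0.1142  0.0434]
green_top [394.2, 225.6] [ 0.4995 -0.2541  0.0451]
red_top [366.4, 226.7] [ 0.4947 -0.1923  0.0523]
t: 9.1
eef_pos: [0.5017, 0.1947, 0.2235]
tool_rot: [-0.001, 0.0, 1.0, -0.001]
contact_force: [-1.1, -1.5, 1.6]
gripper_width: -0.001
grasp_force: 0.6
```

Yellow and green are down at about 44–45 mm and red is up at 52 mm. I'll ring the bell and lift off.

```bash
python3 -m pendant '[[0,0,0,0.002,0],[0,0,0,0.002,0],[0,0,0,0.001,0],[0,0,0,0,0],[0,0,0,0,0]]'
```

```text
t: 9.52
eef_pos: [0.502, 0.1948, 0.2201]
tool_rot: [-0.0, 0.0, 1.0, -0.0]
contact_force: [-3.7, -1.5, 7.3]
gripper_width: -0.003
grasp_force: 3.9
```

```bash
python3 -m pendant '[[0,0,0,0.001,0],[0,0,0,0,0]]'; python3 -m pendant '[[0,0,0,-0.01,0],[0,0,0,-0.03,0],[0,0,0,-0.04,0],[0,0,0,-0.04,0],[0,0.02,0,0,0],[0,0,0,0,0],[0,0,0,0,0],[0,0,0,0,0]]'; python3 look.py w6 bell_top; python3 - <<'E'
from h import *
im,d=bot.read_camera("top")
for n in("yellow_top","green_top","red_top"):
    r=bot.pinpoint(n,"top")[0]; print(n,np.round(world("top",r["at"],dep(d,r["at"])),4))
E
```

```text
t: 9.68
eef_pos: [0.5021, 0.1948, 0.2199]
tool_rot: [-0.001, 0.0, 1.0, 0.0]
contact_force: [-6.4, -3.4, 16.6]
gripper_width: 0.002
grasp_force: 8.4
t: 10.35
eef_pos: [0.4822, 0.1952, 0.3382]
tool_rot: [-0.0, 0.0, 1.0, -0.0]
contact_force: [-0.3, 0.1, 0.4]
gripper_width: -0.001
grasp_force: 0.0
{'t': np.float64(10.35), 'eef_pos': array([0.4822, 0.1952, 0.3382]), 'tool_rot': array([-2.e-04,  0.e+00,  1.e+00, -1.e-04])}
bell_top 0.79 [285.  76.] [0.3796 0.2012 0.05  ] [0.3795 0.2012 0.0492] world delta [-0.1026  0.006  -0.2882]
bell_top 0.59 [278. 230.] [0.5035 0.1957 0.05  ] [0.504  0.1957 0.0488] world delta [ 0.0214  0.0005 -0.2882]
  trace 0.83 [286.  77.] 320 [0.3799 0.2018 0.05  ]
  trace 0.51 [275. 226.] 245 [0.4997 0.1931 0.05  ]
yellow_top [ 0.4907 -0.1146  0.0436]
green_top [ 0.5053 -0.2583  0.0447]
red_top [ 0.4998 -0.1932  0.0514]
```

View pics/w6.png

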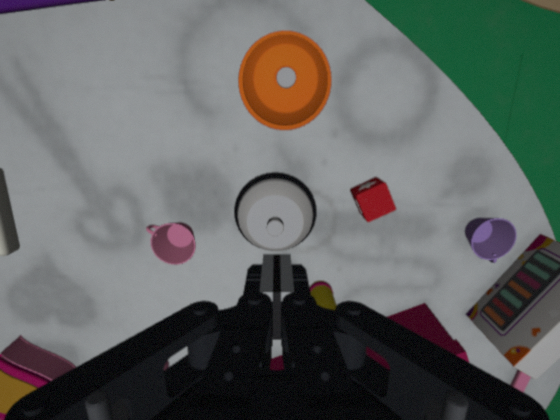

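The silver bell stands where it was at (275,210), with its knob up at (275,227). The stop force of 16.6 N shows the knob went fully down. The neighbours look undisturbed and the arm is clear, so I hand in.

```bash
python3 -c "
from station import bot
print(bot.hand_in())"
```

```text
the job is handed in; nothing more can be done
None
```

I pressed yellow, then green, to their stops, then rang the silver bell and let its knob come up; red is still up, nothing else appeared moved in my last pictures, and the job is handed in (no verdict was returned).

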